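Wedge a window sash up to hanging height

TASK

Pull the top drawer of the parts cabinet out to its stop and take out the wooden wedge. Push it, thin end first and lying flat on the sill, straight in under the middle of the sash's bottom rail until the sash just lifts off its two red packers (2 to 5 mm clear, no more), and finish still gripping the wedge so that it alone carries the sash while a colleague screws the hinges on. Leave the tools and the offcut lying on the bench where they are.

Things in the scene. Friction and masses are not known exactly. Their poses are not given: they have to be found in the camera images.
- cab_drawer0 (a joint): Top drawer of a low two-drawer parts cabinet (plywood, grey fronts, 280 wide, 144 high). m: 0 shut, starts ajar (0.05 to 0.062), 0.230 at its stop, growing as it comes out towards the robot. Friction about 1 N; stays where left. Inside 244 wide (y), 275 long (x), walls 35 high; floor 87 above the bench, top of its front 131. Fully out, the first 224 mm behind the front are clear of the cabinet
- cab_drawer0_handle (a point): Middle of the top drawer's handle: round steel bar, 11 thick, 120 long, level along y, 35 mm in front of the drawer's front, 109 above the bench, 35 below the cabinet's top. It moves with the drawer. x points into the cabinet (the drawer pulls out along -x), z up. The lower drawer has a like handle 55 mm lower. A bottle and a box stand on the cabinet, to 150 above it, over 130 behind its front
- wedge: Dark hardwood wedge, 180 long (x), 40 wide (y), upright parallel sides, flat underside; the top slopes evenly from 28 mm thick at the tail (-x end) to 4 mm at the tip (+x end): 1 mm per 7.5 mm. 85 g. Origin: centre of its underside, 90 mm from the tip; x towards the thin tip, z up. It lies flat in the left or right half of the top drawer, tail towards the drawer's front and 8 to 30 mm behind it
- frame: Pine window frame upright on the bench, 380 wide, 302 high, fixed by two steel holdfasts at the sill's ends (y +-165, 97 high). Origin: on the bench below the middle of the sash's front face; x straight into the window (the way the wedge goes), y along the sill, z up. Flat sill top 34 above the bench, from 55 in front of the sash's face to behind it. Red packers 8 thick, 32 wide at y +-126
- sash (a joint): Unglazed pine sash, 292 wide, 200 high, 44 thick, 0.6 to 0.9 kg, standing in the frame on the two packers. It can only rise straight up. Value in m: 0 resting on the packers, growing as it lifts; it sinks back when not held up. The frame's head stops it at 0.016
- rail_edge (a point): Middle of the lower front edge of the sash's bottom rail (42 high); 42 mm above the bench, so 8 above the sill, while the sash rests; rises with it. Axes as the frame's. The wedge, flat on the sill, meets this edge when 30 mm of its tip is past it; each further 7.5 mm lifts the sash 1 mm
- shim: Bystander: stack of three coloured plastic packers, 100 x 40 x 15, in the other half of the top drawer; it may ride along with the drawer. Origin under its centre
- hammer: Bystander: joiner's hammer with red handle, 280 long, 26 high, lying at the left of the bench. Origin under the middle of its length
- driver: Bystander: blue and black cordless driver lying on its side, about 210 x 210 x 57, at the side of the bench
- square: Bystander: try square, steel blade 150 x 32, wooden stock 110 long and 18 high, flat on the middle of the bench. Origin at the outer corner
- tape: Bystander: yellow tape measure, 65 x 36 x 62, on the bench in front of the right half of the sill, 110 to 150 mm from its middle. Origin under its centre
- offcut: Bystander: pine offcut, 160 x 44 x 42, at the side of the bench. Origin under its centre
There are look-alikes about, which are no part of the job. What is meant by the wedge is not pink, and is the larger of those in its own colour.

How it is judged:
By the outcome, as a careful person would: the job done as asked, in the order asked, and still so for the second after the job is handed in, while the arm keeps its last pose, push and grip.
It also fails if it takes over 61 s, if anything falls off the work surface, if the arm or the gripper's body presses on something with over 40 N, if the wrist force passes 120 N, or if a joint passes its speed limit or range.

ROBOT

A 6-joint arm with a two-finger parallel gripper is mounted at the origin on the work surface. World frame = base frame: x ahead of the robot, y to its left, z up, the work surface at z = 0. Lengths are in mm, angles in rad, forces in N, time in s.
With the tool pointing down it reaches from about 275 to 750 mm from the base axis. Payload 10.2 kg.
Tool frame: the origin (TCP) lies at the very end of the fingers, on their centre line; the grasp point (between the pads) lies 19 mm behind it (ctrl.hold_point_z is the distance from the TCP to the grasp point, in mm); z points along the fingers, y is the direction in which the jaws open and shut (so a half turn about z gives the same grasp; the last joint's range is limited). The gripper opens to 85 mm and grips with 20 to 120 N. Pads are 22 mm wide; open, the fingers measure 114 mm over their backs; the gripper's body (76 mm by 85 mm) begins 54 mm behind the grasp point. The pads swing forward as they close: fully open they stand 13 mm farther back than shut.
Start: joints at [1.046, 0.313, 1.498, -0, 1.331, -0.223], TCP at [156.063, 501.274, 231.294] pointing down, gripper open.
Joint ranges: [-2.94, 2.94], [-0.97, 2.17], [0.19, 2.56], [-1.23, 4.37], [0.02, 3.11], [-2.88, 2.88]. Speed limits (rad/s): [2.39, 2.39, 3.01, 3.14, 3.14, 3.14].

INTERFACE

Orientations are given as a unit quaternion [w, x, y, z].
In Python, from rig import readout, cams, workorder, spotter, ctrl gives the robot as it stands.
- The arm moves only by the tool step_arm, never from a script. Its argument "plan" is text: rows parted by semicolons, each of 5 numbers parted by spaces: the shift along the tool's x, y, z in cm, then the turn about the tool's z in degrees, then the opening in per cent of the stroke, from 0 (shut) to 100 (fully open). In form: x y z twist gripper; .... A call has 1 to 10 rows; each row is the pose to reach, as a shift and turn from the pose commanded when the call began, along the tool's axes at that moment; what a row does not reach only later rows make up. A row lasts 1/10 s, in which the tool goes at most 50 mm and 8.59 degrees, less where a joint would pass 70% of its speed; a pose out of reach is approached as far as the arm can. A call with a gripper value outside its range is refused whole. The fingers move at their own pace and stop on an object; "grip_force" is the grip in N (left out, the last holds). Time passes only in rows, so rows that repeat a pose let the fingers close. It gives the time, the measured TCP pose, the force and the opening at its end, in the units of the state.
- readout.sense(): the state, without advancing time (a new reading comes with each control period).
- cams.capture(name): name is "side" or "top" or "wrist"; returns (picture, depth): 420x560x3 uint8, red, green, blue; 420x560 float32, mm along the optical axis (not along the pixel's ray), 0 where there is no reading.
- cams.camera_info(name): a dict with "vfov" (degrees; the focal length in pixels is half the picture's height over the tangent of half this angle, whatever the lens; pixels are square), "cx", "cy" (the principal point, pixels), "rvec" (rotation vector, rad) and "tvec" (3), from world to camera coordinates, as OpenCV has them. Camera axes: x right, y down, z forward; pixel columns grow to the right and rows downward; lengths in mm; the calibration is good to about 2 mm. A picture is of the moment at which its call begins: read the wrist's pose just before it. camera_info takes no time and is no camera call; for the wrist camera it gives the pose at the moment of the call.
- workorder.finish_job(): hands the job in, once; it reports no verdict.
Trained networks look in the newest picture that a camera, given by its name, has taken for a name from the list of things; names that differ only in an ending like _2 or _b are one class to them, and where a whole thing is asked for, a point or a joint stands for the part that bears it (a point fixed in the world has none). Each returns a list of dicts, best first, with "conf" (0 to 1); they miss things now and then, are a little off and sometimes report something else, mostly with a low value. They report only what shows in the picture. A call takes as long as a camera call. They do not tell look-alikes from the thing itself.
- spotter.regions_of(camera, target): "pixels" (420x560 bool, what is visible of it) and "extent" ([centre column, centre row, width, height] in pixels, round what is visible of it).
The state is a dict: "time_s": time; "joints": joint angles; "dq": joint speeds; "tau": joint torques, N m; "eef_pos": TCP position; "ee_rot": TCP orientation; "force": force on the tool from outside, world axes, zero at the start; "wrist_torque": the same for the moment, N m; "grip_width": opening from 0.0 (shut) to 1.0 (fully open).
Only numpy, scipy, OpenCV 4.12 (cv2) and the standard library are available. Lean on these libraries where they do the work, as an engineer would, in place of code of your own. Each camera call takes 0.05 s, during which the arm holds its last target. There are 200 camera calls.

## Working session

There is one attempt and no reset: what is moved stays moved. The work goes in short steps, Python scripts to look and compute and a tool call to move; the robot and the scene stay as the last step left them, time stands still between calls to the robot, and variables do not carry over. Pictures are saved under pics/ and viewed, about 8 in all and at most 12, crops included, and the job is handed in when it is done.

Besides the shell and the picture viewer there is one more tool, called after "Call:" as a command line: name --argument value ..., lists and objects as JSON in quotes. step_arm: Moves the arm, as the interface text tells. Its arguments: {"type":"object","properties":{"plan":{"type":"string"},"grip_force":{"type":"number"}},"required":["plan"]}

```bash
mkdir -p pics; ls; cat > h.py <<'E'
import numpy as np, cv2
from rig import readout, cams, workorder, spotter, ctrl
def info(n):
    i=cams.camera_info(n); f=210/np.tan(np.radians(i['vfov'])/2)
    R=cv2.Rodrigues(np.array(i['rvec'],float))[0]; return f,i['cx'],i['cy'],R,np.array(i['tvec'],float).ravel()
def cloud(n,d,I=None):
    f,cx,cy,R,t=I or info(n)
    v,u=np.mgrid[:420,:560]
    P=np.stack([(u-cx)/f*d,(v-cy)/f*d,d],-1)
    W=(P-t)@R; W[d<=0]=np.nan; return W
def proj(n,p,I=None):
    f,cx,cy,R,t=I or info(n); c=R@np.array(p,float)+t; return f*c[0]/c[2]+cx,f*c[1]/c[2]+cy
def grab(n,save=None):
    I=info(n); p,d=cams.capture(n)
    if save: cv2.imwrite('pics/'+save,p[:,:,::-1])
    return p,d,cloud(n,d,I)
E
python3 - <<'E'
from h import *
s=readout.sense(); print(s['time_s'],s['eef_pos'],s['ee_rot'],s['grip_width'],s['force'])
ims=[]
for n in ['top','side']:
    print(n,cams.camera_info(n))
    p,d,W=grab(n,n+'0.png'); np.savez('/tmp/%s0.npz'%n,p=p,d=d,W=W)
    for t in ['cab_drawer0_handle','wedge','frame','sash','shim','tape','square','hammer','driver','offcut']:
        for r in spotter.regions_of(n,t)[:3]:
            m=r['pixels']; q=W[m]; q=q[~np.isnan(q[:,0])]
            print(n,t,round(r['conf'],2),np.round(r['extent']),m.sum(), np.round(np.median(q,0)) if len(q) else None, np.round(np.percentile(q,[2,98],axis=0)).tolist() if len(q) else None)
E
```

```text
pics
0.0 [155.92783148 501.04909807 230.76261122] [-2.31748458e-04  1.50319888e-01  9.88637223e-01 -5.64122287e-04] 0.997843966537074 [ 0.19185541  0.49697283 -0.6543934 ]
top {'vfov': 54.10382492241351, 'cx': 277.5584898135977, 'cy': 203.1371626471807, 'rvec': array([ 2.13544998, -2.11721183,  0.18249351]), 'tvec': array([  26.59855678,  548.55655778, 1250.19395182])}
top cab_drawer0_handle 0.83 [369. 167.  94.  36.] 2225 [ 657. -246.   95.] [[593.0, -357.0, 82.0], [713.0, -108.0, 133.0]]
top cab_drawer0_handle 0.37 [292. 267.  41.  56.] 753 [369. -41.  11.] [[270.0, -70.0, -1.0], [429.0, 48.0, 21.0]]
top wedge 0.64 [413. 257.  52.  42.] 789 [ 388. -399.   15.] [[331.0, -465.0, 1.0], [449.0, -326.0, 29.0]]
top wedge 0.52 [339. 217.  36.  24.] 343 [ 514. -158.    9.] [[483.0, -211.0, -2.0], [546.0, -107.0, 20.0]]
top wedge 0.51 [343. 158.  15.  13.] 201 [ 679. -165.  111.] [[663.0, -184.0, 86.0], [702.0, -144.0, 118.0]]
top frame 0.97 [212. 169. 152. 105.] 9403 [630. 208. 231.] [[552.0, 19.0, 23.0], [702.0, 392.0, 304.0]]
top frame 0.26 [366. 167.  90.  37.] 2272 [ 657. -247.   94.] 
[... 1665 characters left out ...]
 25.] 250 [446.  89.  49.] [[413.0, 72.0, 1.0], [484.0, 123.0, 66.0]]
side shim 0.61 [369. 243.   4.   8.] 36 [ 718. -297.   98.] [[710.0, -315.0, 88.0], [724.0, -281.0, 110.0]]
side tape 0.58 [252. 216.  11.  23.] 239 [446.  89.  49.] [[414.0, 72.0, 2.0], [484.0, 121.0, 67.0]]
side square 0.83 [247. 250.  37.  42.] 514 [378. -47.  12.] [[271.0, -73.0, -2.0], [433.0, 42.0, 24.0]]
side hammer 0.85 [190. 175.  67.  41.] 490 [381. 420.  21.] [[231.0, 378.0, 3.0], [500.0, 450.0, 33.0]]
side hammer 0.68 [281. 159. 102. 129.] 6431 [631. 142. 115.] [[547.0, 6.0, 4.0], [751.0, 387.0, 307.0]]
side driver 0.62 [356. 352.  78.  81.] 2363 [ 435. -593.   51.] [[311.0, -662.0, 0.0], [523.0, -482.0, 62.0]]
```

```bash
python3 - <<'E'
import cv2
a=cv2.imread('pics/top0.png')[110:310,130:530]; cv2.imwrite('pics/top0c.png',cv2.resize(a,(800,400),interpolation=cv2.INTER_CUBIC))
b=cv2.imread('pics/side0.png')[130:400,180:420]; cv2.imwrite('pics/side0c.png',cv2.resize(b,(533,600),interpolation=cv2.INTER_CUBIC))
E
```

```text
(no output)
```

View pics/top0c.png

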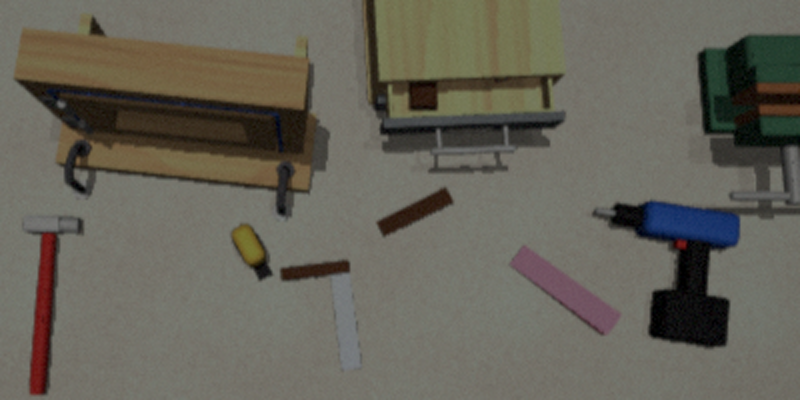

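View pics/side0c.png

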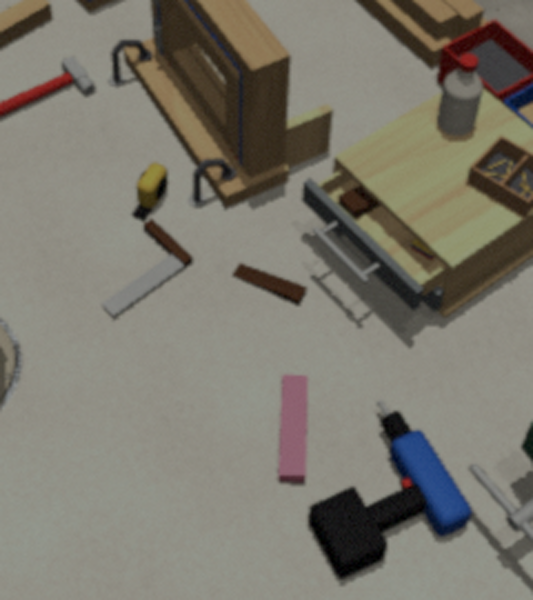

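The top view shows the dark wedge in the left half of the drawer at crop (422,95). A smaller brown look-alike lies on the bench at (415,212), with a pink one at (565,290). The side view agrees, and the shim is in the right half of the drawer at (425,245). Next I fit the handle, the cabinet and the frame.

```bash
cat >> h.py <<'E'
def line(q):  # fit line in xy, returns centroid, yaw deg
    vx,vy,x,y=cv2.fitLine(q[:,:2].astype(np.float32),cv2.DIST_HUBER,0,.01,.01).ravel(); return np.round([x,y],1),round(float(np.degrees(np.arctan2(vy,vx))),2)
def sel(W,b):
    q=W.reshape(-1,3); q=q[~np.isnan(q[:,0])]; b=np.array(b,float); return q[np.all((q>=b[0])&(q<=b[1]),1)]
E
python3 - <<'E'
from h import *
for n in ['top','side']:
    z=np.load('/tmp/%s0.npz'%n); W=z['W']
    print('==',n)
    q=sel(W,[[570,-340,98],[628,-160,122]]); print('bar',len(q),line(q),q.mean(0),np.percentile(q[:,1],[1,99]),np.median(q[:,2]))
    q=sel(W,[[620,-400,126],[680,-90,138]]); print('front top',len(q),line(q),q.mean(0).round(1),np.percentile(q[:,1],[1,99]))
    q=sel(W,[[500,0,28],[640,400,40]]); print('sill',len(q),line(q),q.mean(0).round(1),q.min(0),q.max(0))
    q=sel(W,[[560,20,295],[740,420,310]]); print('frame top',len(q),line(q),q.mean(0).round(1), cv2.minAreaRect(q[:,:2].astype(np.float32)))
    q=sel(W,[[560,90,48],[650,320,76]]); print('rail face',len(q),line(q) if len(q)>5 else 0,q.mean(0).round(1))
E
```

```text
== top
bar 207 (array([ 596.8, -235.6], dtype=float32), -88.11) [ 600.00138557 -232.97764417  111.87760948] [-298.06649747 -169.64515302] 111.97192962794573
front top 455 (array([ 637.9, -235.9], dtype=float32), -87.41) [ 638.  -233.7  130.3] [-368.53917783 -101.37634925]
sill 2004 (array([594.7, 199.2], dtype=float32), 85.18) [594.4 196.9  33.1] [509.07873436   4.6925895   28.01924811] [639.99283014 399.98970099  39.85395447]
frame top 3791 (array([657.1, 206.6], dtype=float32), 83.92) [657.4 207.  300.9] ((658.2984008789062, 207.017578125), (379.8755187988281, 72.57483673095703), 84.0149154663086)
rail face 144 (array([620. , 193.2], dtype=float32), 84.11) [621.2 203.6  62.5]
== side
bar 144 (array([ 598.4, -241.4], dtype=float32), -88.89) [ 602.74680534 -238.31248045  111.66440611] [-301.21842127 -162.94028075] 111.89969693172932
front top 272 (array([ 639.1, -245.2], dtype=float32), -87.27) [ 639.6 -247.6  131.3] [-371.36885951 -106.48972426]
sill 852 (array([595.8, 196.2], dtype=float32), 86.58) [595.1 181.8  34. ] [5.09957972e+02 1.16820655e-02 2.80146673e+01] [639.57203243 399.13280646  39.95137221]
frame top 1284 (array([657.7, 196.4], dtype=float32), 84.09) [657.8 196.7 301.8] ((660.0804443359375, 206.5904998779297), (380.8558349609375, 77.00675201416016), 83.9961166381836)
rail face 132 (array([625.2, 212.8], dtype=float32), 83.88) [624.4 200.5  63.2]
```

```bash
cat >> h.py <<'E'
def go(target,yaw=None):
    s=readout.sense(); w,x,y,z=s['ee_rot']
    from scipy.spatial.transform import Rotation as Ro
    R=Ro.from_quat([x,y,z,w]).as_matrix(); c=np.degrees(np.arctan2(R[1,1],R[0,1]))
    print('t',round(s['time_s'],2),'pos',np.round(s['eef_pos'],1),'yawY',round(c,2),'down',np.round(R[:,2],4),'F',np.round(s['force'],1),'g',round(s['grip_width'],3),'j',np.round(s['joints'],2))
    if target is not None: print('shift cm',np.round(R.T@(np.array(target,float)-s['eef_pos'])/10,2),'twist',None if yaw is None else round((c-yaw+180)%360-180,2))
E
python3 -c "
from h import *
go([598,-236,220],2.7)"
```

```text
t 1.1 pos [156.1 501.3 231.3] yawY 72.71 down [-0.e+00 -1.e-04 -1.e+00] F [-0.3 -0.6 -0.6] g 1.002 j [ 1.05  0.31  1.5  -0.    1.33 -0.22]
shift cm [-64.11 -57.26   1.13] twist 70.01
```

Call:
step_arm --plan "-64.1 -57.3 1.1 70 32;-64.1 -57.3 1.1 70 32;-64.1 -57.3 1.1 70 32;-64.1 -57.3 1.1 70 32;-64.1 -57.3 1.1 70 32;-64.1 -57.3 1.1 70 32;-64.1 -57.3 1.1 70 32;-64.1 -57.3 1.1 70 32;-64.1 -57.3 1.1 70 32;-64.1 -57.3 1.1 70 32"

```text
time_s: 2.1
eef_pos: [413.6, 70.3, 225.2]
ee_rot: [0.0, 0.691, 0.723, 0.0]
force: [2.2, 0.7, 0.1]
grip_width: 0.323
```

```bash
python3 -c "
from h import *
go([598,-236,220],2.7)"
```

```text
t 2.1 pos [413.6  70.3 225.2] yawY 2.64 down [ 8.e-04  0.e+00 -1.e+00] F [2.2 0.7 0.1] g 0.323 j [-0.11  0.08  1.8   0.    1.26 -0.16]
shift cm [-31.44  17.01   0.53] twist -0.06
```

Call:
step_arm --plan "-31.4 17 0.5 0 32;-31.4 17 0.5 0 32;-31.4 17 0.5 0 32;-31.4 17 0.5 0 32;-31.4 17 0.5 0 32;-31.4 17 0.5 0 32;-31.4 17 0.5 0 32;-31.4 17 0.5 0 32;-31.4 17 0.5 0 32"

```text
time_s: 3.0
eef_pos: [597.6, -234.2, 218.9]
ee_rot: [-0.001, 0.691, 0.723, -0.0]
force: [-0.8, -0.0, -0.7]
grip_width: 0.319
```

```bash
python3 -c "
from h import *
p,d,W=grab('wrist','w1.png')
q=sel(W,[[570,-340,100],[626,-140,124]]); print('bar',len(q),line(q),q.mean(0),np.percentile(q,[2,98],axis=0))
q=sel(W,[[622,-400,126],[660,-90,138]]); print('front top',len(q),line(q),q.mean(0).round(1),np.percentile(q,[1,99],axis=0))
print(info('wrist')[3:])
go([598,-236,90],2.7)"
```

```text
bar 2350 (array([ 598.2, -230.4], dtype=float32), -87.92) [ 600.31968745 -228.36695162  111.89946831] [[ 590.24316823 -294.35540752  108.4769688 ]
 [ 622.857021   -174.52642427  114.20730332]]
front top 4988 (array([ 636.1, -177.2], dtype=float32), -87.64) [ 636.2 -178.3  130.1] [[ 626.51163625 -355.69801146  127.05819119]
 [ 646.7300765   -99.51878932  131.93290576]]
(array([[ 9.98929982e-01,  4.62409022e-02, -8.18908746e-04],
       [ 4.43095354e-02, -9.51834171e-01,  3.03394754e-01],
       [ 1.32497818e-02, -3.03106401e-01, -9.52864604e-01]]), array([-586.49771369, -283.64831227,  289.1563895 ]))
t 3.05 pos [ 597.4 -233.   219.5] yawY 2.7 down [-7.e-04  7.e-04 -1.e+00] F [ 0.3 -0.3  0.3] g 0.319 j [-0.55  0.58  1.12  0.    1.44 -0.6 ]
shift cm [-0.31  0.06 12.95] twist -0.0
```

View pics/w1.png

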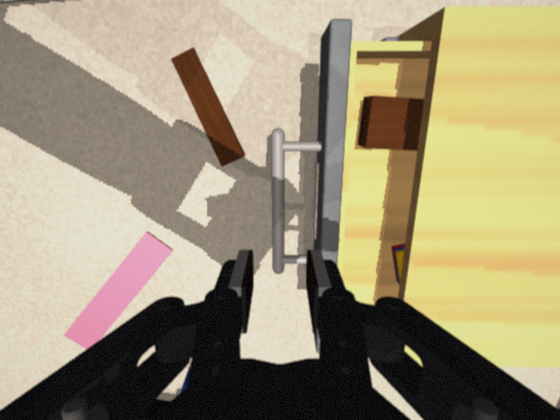

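Wrist view: the handle bar runs from (278,133) to (278,270) and the wedge's tail is at (390,122), in the drawer's left half. The three measurements of the bar agree, so I go down and grip it.

Call:
step_arm --plan "-0.2 0 5 0 32;-0.2 0 9 0 32;-0.2 0 11 0 32;-0.2 0 13 0 32;-0.2 0 13 0 32;-0.2 0 13 0 10;-0.2 0 13 0 0;-0.2 0 13 0 0;-0.2 0 13 0 0" --grip_force 40

```text
time_s: 3.95
eef_pos: [597.8, -233.8, 90.9]
ee_rot: [-0.0, 0.69, 0.724, 0.001]
force: [-0.9, 6.1, 6.0]
grip_width: 0.114
```

Call:
step_arm --plan "0 -1.5 0 0 0;0 -4.5 0 0 0;0 -8 0 0 0;0 -11.5 0 0 0;0 -14 0 0 0;0 -15.8 0 0 0;0 -16.5 0 0 0;0 -16.8 0 0 0;0 -16.8 0 0 0"

```text
time_s: 4.85
eef_pos: [429.5, -241.9, 90.8]
ee_rot: [-0.001, 0.69, 0.724, 0.001]
force: [-1.0, 9.3, 10.3]
grip_width: 0.112
```

Call:
step_arm --plan "0 -0.3 0 0 0;0 -0.5 0 0 0;0 -0.7 0 0 0;0 -0.7 0 0 0"

```text
time_s: 5.25
eef_pos: [422.8, -242.2, 90.8]
ee_rot: [-0.0, 0.69, 0.724, 0.001]
force: [-1.6, 8.7, 10.2]
grip_width: 0.113
```

Call:
step_arm --plan "0 -0.2 0 0 0;0 -0.4 0 0 0;0 -0.6 0 0 0;0 -0.6 0 0 0"

```text
time_s: 5.65
eef_pos: [420.1, -242.4, 90.9]
ee_rot: [0.003, 0.691, 0.723, 0.003]
force: [23.5, 12.9, -0.9]
grip_width: 0.108
```

The stop is reached: 23 N at about 178 mm of travel. Release, rise and look.

Call:
step_arm --plan "0 0.25 0 0 0;0 0.25 0 0 35;0 0.25 0 0 35;0 0.25 0 0 35;0 0.25 -4 0 35;0 0.25 -9 0 35;0 0.25 -13 0 60;0 0.25 -13 0 100"

```text
time_s: 6.45
eef_pos: [420.7, -245.2, 224.9]
ee_rot: [0.005, 0.69, 0.724, -0.0]
force: [0.0, -0.3, -0.5]
grip_width: 0.678
```

```bash
cat > m.py <<'E'
from h import *
import sys
go(None)
for n in sys.argv[2:]:
    p,d,W=grab(n,n+sys.argv[1]+'.png'); print('==',n)
    q=sel(W,[[395,-340,100],[445,-140,124]]); print('bar',len(q),line(q),np.percentile(q,[2,50,98],axis=0).round(1).tolist())
    q=sel(W,[[445,-400,126],[480,-90,138]]); print('front top',len(q),line(q),np.percentile(q,[1,99],axis=0).round(1).tolist())
    hsv=cv2.cvtColor(p,cv2.COLOR_RGB2HSV)
    for r in spotter.regions_of(n,'wedge')[:4]:
        q=W[r['pixels']]; q=q[~np.isnan(q[:,0])]; md=np.median(q,0); print(round(r['conf'],2),len(q),md.round(),np.median(p[r['pixels']],0))
        if md[2]>85:
            k=q[(q[:,2]>88)&(q[:,2]<118)]; print('  rect',cv2.minAreaRect(k[:,:2].astype(np.float32)),np.percentile(k,[2,98],axis=0).round(1).tolist())
E
python3 m.py 2 wrist top
```

```text
t 6.45 pos [ 420.7 -245.2  224.9] yawY 2.7 down [ 0.007 -0.007 -1.   ] F [ 0.  -0.3 -0.5] g 0.678 j [-0.77  0.23  1.63 -0.    1.28 -0.82]
== wrist
bar 2158 (array([ 422.2, -238.7], dtype=float32), -87.47) [[414.3, -303.4, 108.6], [422.1, -232.7, 112.2], [443.0, -182.7, 114.3]]
front top 6308 (array([ 462.1, -219.3], dtype=float32), -87.32) [[451.1, -373.8, 127.1], [474.8, -108.0, 131.8]]
0.73 10107 [ 567. -172.  103.] [95. 52. 27.]
  rect ((580.04296875, -172.6607666015625), (40.108211517333984, 180.9477996826172), 89.32329559326172) [[490.1, -191.7, 90.8], [660.8, -153.3, 113.6]]
0.71 3412 [ 390. -395.   15.] [226. 144. 173.]
== top
bar 41 (array([ 427.3, -191. ], dtype=float32), -16.3) [[413.7, -196.9, 107.6], [425.0, -190.9, 111.1], [443.0, -181.2, 116.2]]
front top 218 (array([ 459.2, -170.8], dtype=float32), -86.57) [[449.3, -233.1, 126.4], [468.0, -108.6, 135.6]]
0.6 205 [ 351. -448.   24.] [119.  88. 103.]
0.58 55 [ 492. -116.    4.] [45. 30. 20.]
0.56 789 [ 575. -172.  102.] [48. 29. 19.]
  rect ((578.9344482421875, -172.7053985595703), (180.1420135498047, 41.5190544128418), 0.14799827337265015) [[490.3, -192.2, 89.8], [662.9, -152.9, 116.0]]
```

View pics/wrist2.png

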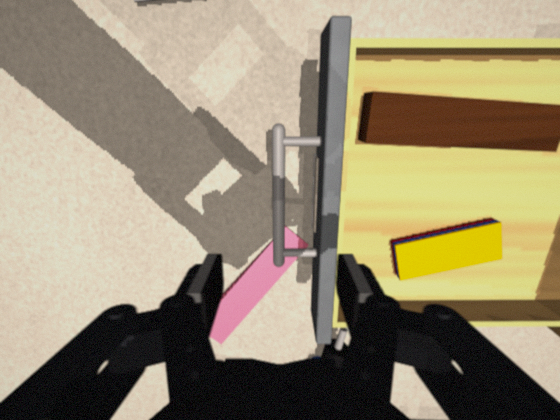

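Wrist view: the drawer is fully out. The wedge (360–560, 93–150) lies along x in the left half with its tail towards the front, and the shim (450,250) is in the right half. The wedge measures 180 × 40, as it should. I will grasp 26 mm from the tail with the jaws across y.

```bash
python3 -c "
from h import *
go([516,-172.6,190],89.6)"
```

```text
t 6.65 pos [ 418.9 -243.4  218.6] yawY 2.7 down [-0.0017  0.0016 -1.    ] F [-1.  -0.5 -1. ] g 0.992 j [-0.77  0.24  1.63 -0.    1.27 -0.82]
shift cm [ 6.61 10.04  2.86] twist -86.9
```

Call:
step_arm --plan "6.6 10 2 -86.9 66;6.6 10 2 -86.9 66;6.6 10 2 -86.9 66;6.6 10 2 -86.9 66;6.6 10 2 -86.9 66;6.6 10 2 -86.9 66;6.6 10 2 -86.9 66;6.6 10 2 -86.9 66;6.6 10 2 -86.9 66;6.6 10 2 -86.9 66"

```text
time_s: 7.65
eef_pos: [515.6, -172.8, 198.2]
ee_rot: [-0.001, 0.009, 1.0, 0.001]
force: [0.5, -0.7, -0.1]
grip_width: 0.661
```

Call:
step_arm --plan "0 0 0 -0.9 66;0 0 0 -0.9 66;0 0 0 -0.9 66"

```text
time_s: 7.95
eef_pos: [516.0, -173.0, 199.4]
ee_rot: [-0.0, 0.005, 1.0, 0.0]
force: [0.7, -0.3, 0.5]
grip_width: 0.662
```

```bash
python3 - <<'E'
from h import *
go([516,-172.6,89],89.6)
p,d,W=grab('wrist','w3.png')
for r in spotter.regions_of('wrist','wedge')[:2]:
    q=W[r['pixels']]; q=q[(q[:,2]>90)&(q[:,2]<118)]; 
    if len(q)<100: continue
    print(r['conf'],len(q),cv2.minAreaRect(q[:,:2].astype(np.float32)))
    # side edges per x bin
    e=[]
    for x in range(490,660,10):
        k=q[(q[:,0]>=x)&(q[:,0]<x+10)]
        if len(k)>30: e.append([x+5,*np.percentile(k[:,1],[3,97]),np.median(k[:,2])])
    e=np.array(e); print(e.round(1).tolist()); print(np.polyfit(e[:,0]-516,(e[:,1]+e[:,2])/2,1), np.polyfit(e[:,0]-516,e[:,3],1))
E
```

```text
t 7.95 pos [ 516.  -173.   199.4] yawY 89.38 down [-8.e-04  5.e-04 -1.e+00] F [ 0.7 -0.3  0.5] g 0.662 j [-0.54  0.38  1.49 -0.    1.27 -2.1 ]
shift cm [-1.000e-02  4.000e-02  1.104e+01] twist -0.22
0.6 8069 ((579.0911865234375, -172.87583923339844), (40.13617706298828, 179.63653564453125), 89.32368469238281)
[[495.0, -190.4, -153.1, 113.1], [505.0, -191.0, -153.0, 111.8], [515.0, -190.8, -153.4, 110.4], [525.0, -191.0, -153.2, 109.1], [535.0, -191.4, -153.7, 107.7], [545.0, -191.1, -153.6, 106.4], [555.0, -191.5, -154.2, 105.1], [565.0, -191.1, -154.0, 103.8], [575.0, -191.5, -153.8, 102.4], [585.0, -191.9, -154.5, 101.0], [595.0, -191.8, -154.3, 99.7], [605.0, -191.7, -154.2, 98.4], [615.0, -192.2, -154.8, 97.0], [625.0, -192.5, -154.7, 95.6], [635.0, -192.0, -154.6, 94.4], [645.0, -192.4, -155.3, 92.9], [655.0, -192.8, -155.1, 91.7]]
[-1.26171021e-02 -1.72100623e+02] [ -0.13411182 110.30742081]
```

Call:
step_arm --plan "0 0.05 4 0 66;0 0.05 7.5 0 66;0 0.05 9.5 0 66;0 0.05 10.5 0 66;0 0.05 11 0 66;0 0.05 11 0 66;0 0.05 11 0 40;0 0.05 11 0 20;0 0.05 11 0 20;0 0.05 11 0 20" --grip_force 80

```text
time_s: 9.05
eef_pos: [516.9, -173.0, 91.3]
ee_rot: [0.001, 0.004, 1.0, -0.001]
force: [-0.8, 0.1, 6.4]
grip_width: 0.457
```

```bash
python3 -c "
from h import *
go(None)"
```

```text
t 9.05 pos [ 516.9 -173.    91.3] yawY 89.54 down [ 0.0025 -0.0014 -1.    ] F [-0.8  0.1  6.4] g 0.457 j [-0.54  0.5   1.61  0.    1.02 -2.1 ]
```

Call:
step_arm --plan "0 0 -0.5 0 20;0 0 -2 0 20;0 0 -5 0 20;0 0 -9 0 20;0 0 -13 0 20;0 0 -17 0 20;0 0 -17 0 20;0 0 -17 0 20"

```text
time_s: 9.85
eef_pos: [516.0, -172.5, 260.2]
ee_rot: [0.0, 0.004, 1.0, -0.0]
force: [0.2, 0.6, -0.9]
grip_width: 0.448
```

```bash
python3 - <<'E'
from h import *
go([410,232,260],84)
for n in ['top','side','wrist']:
    I=info(n)
    p,d,W=grab(n,n+'4.png'); print('==',n)
    q=sel(W,[[480,-230,220],[700,-110,300]])
    for r in spotter.regions_of(n,'wedge')[:3]:
        q=W[r['pixels']]; q=q[~np.isnan(q[:,0])]; print(r['conf'],len(q),np.median(q,0).round(),cv2.minAreaRect(q[:,:2].astype(np.float32)),np.percentile(q[:,2],[2,98]))
        if np.median(q[:,2])>200:
            q=q[q[:,0]>545]; print('top slope fit z',np.polyfit(q[:,0]-516.9,q[:,2],1))
E
```

```text
t 9.85 pos [ 516.  -172.5  260.2] yawY 89.55 down [ 7.e-04 -5.e-04 -1.e+00] F [ 0.2  0.6 -0.9] g 0.448 j [-0.54  0.34  1.39 -0.    1.41 -2.1 ]
shift cm [10.92 40.37 -0.  ] twist 5.55
== top
0.8 736 [ 388. -402.   16.] ((392.8520202636719, -393.362060546875), (180.67356872558594, 52.63437271118164), 56.98612976074219) [ 2.4770197  28.64881287]
0.66 108 [ 655. -163.  260.] ((622.9051513671875, -145.02670288085938), (29.411558151245117, 118.06580352783203), 57.37143325805664) [254.9994919  266.68953149]
top slope fit z [ -1.83485129 513.26076423]
0.36 884 [447. 605.  40.] ((448.5432434082031, 611.8764038085938), (156.64263916015625, 47.98051452636719), 8.245294570922852) [ 8.97650623 45.29328396]
== side
0.89 563 [ 388. -405.   16.] ((395.34747314453125, -396.87225341796875), (189.85308837890625, 39.234825134277344), 51.856632232666016) [ 1.03991417 30.29299185]
0.7 318 [633. 275. 191.] ((552.594970703125, 76.943603515625), (593.608642578125, 116.30032348632812), 60.95759582519531) [ 45.44409723 247.48532976]
0.69 431 [ 597. -177.  266.] ((642.2186279296875, -88.9097900390625), (359.92547607421875, 165.25991821289062), 53.583831787109375) [  2.39690717 285.11012839]
top slope fit z [ -0.52284221 306.12024179]
== wrist
0.86 12569 [ 515. -172.  276.] ((613.3189086914062, -172.83807373046875), (250.3956298828125, 104.28370666503906), 0.3169001638889313) [257.10759269 281.38945358]
top slope fit z [ -1.15991764 313.14252925]
0.64 6226 [ 380. -409.   17.] ((388.0846252441406, -402.7165832519531), (208.9092254638672, 51.70940017700195), 55.44881057739258) [ 1.88155233 26.82769298]
```

Call:
step_arm --plan "10.9 3 0 0 20;10.9 3 0 0 20;10.9 7 0 1 20;10.9 12 0 2 20;10.9 17 0 3 20;10.9 22 0 4 20;10.9 27 0 5 20;10.9 32 0 5.5 20;10.9 36.5 0 5.5 20;10.9 40.4 0 5.5 20"

```text
time_s: 11.15
eef_pos: [409.7, 234.6, 259.6]
ee_rot: [-0.0, 0.051, 0.999, -0.0]
force: [1.1, -0.8, -0.9]
grip_width: 0.453
```

Call:
step_arm --plan "0 0 5 0 20;0 0 10 0 20;0 0 14 0 20;0 0 15 0 20;0 0 15 0 20;0 0 15 0 20"

```text
time_s: 11.75
eef_pos: [411.4, 232.5, 111.7]
ee_rot: [0.001, 0.052, 0.999, 0.0]
force: [-0.5, 0.5, -0.6]
grip_width: 0.45
```

```bash
python3 - <<'E'
from h import *
go(None)
for n in ['wrist','top','side']:
    p,d,W=grab(n,n+'5.png'); np.savez('/tmp/%s5.npz'%n,p=p,d=d,W=W); print('==',n)
    q=sel(W,[[500,0,29],[620,400,39]]); print('sill',len(q),q.mean(0) if len(q) else 0)
    q=sel(W,[[560,110,47],[660,310,80]]); print('face',len(q),line(q) if len(q)>5 else 0)
E
```

```text
t 11.75 pos [411.4 232.5 111.7] yawY 84.04 down [ 2.8e-03  8.0e-04 -1.0e+00] F [-0.5  0.5 -0.6] g 0.45 j [ 0.27  0.34  1.81 -0.    0.99 -1.2 ]
== wrist
sill 2025 [587.70030659 196.05235115  32.71384966]
face 0 0
== top
sill 1608 [590.19247618 182.81750633  33.22229448]
face 230 (array([622.2, 209. ], dtype=float32), 84.05)
== side
sill 605 [588.77489737 165.44576746  34.21506969]
face 176 (array([625.2, 210.6], dtype=float32), 83.97)
```

View pics/wrist5.png

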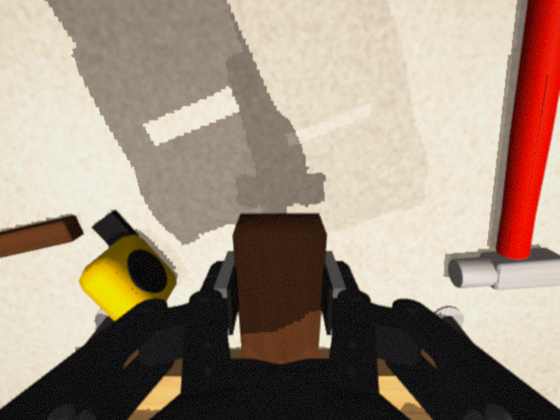

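```bash
python3 - <<'E'
from h import *
T=np.array([411.4,232.5,111.7]); a=np.radians(-6.0); fx=np.array([np.cos(a),np.sin(a)]); fy=np.array([-fx[1],fx[0]])
for n in ['wrist','top','side']:
    z=np.load('/tmp/%s5.npz'%n); W=z['W']; p=z['p'].astype(int)
    d=W-T; U=np.stack([d[...,:2]@fx,d[...,:2]@fy,d[...,2]],-1)
    br=(p[...,0]-p[...,2]>10)
    m=br&(np.abs(U[...,1])<24)&(U[...,0]>-60)&(U[...,0]<170)&(np.abs(U[...,2])<45)
    q=U[m]; print(n,len(q))
    if len(q)<20: continue
    for x in range(-40,170,10):
        k=q[(q[:,0]>=x)&(q[:,0]<x+10)]
        if len(k)>4: print(x+5,len(k),'y',np.percentile(k[:,1],[3,97]).round(1),'z',np.percentile(k[:,2],[10,50,90]).round(1))
    print('x min/max',np.percentile(q[:,0],[.5,99.5]))
    # frame centre from the top of the head
    q=W.reshape(-1,3); q=q[(np.abs(q[:,2]-301)<8)&(q[:,0]>560)]
    if len(q)>300: print('head rect',cv2.minAreaRect(q[:,:2].astype(np.float32)))
    # sash face in frame coords
    q=sel(W,[[560,110,47],[660,310,80]])
    if len(q): e=np.median(q[:,:2]@fx); print('face along fx',e, 'E rel T', e-T[:2]@fx)
E
```

```text
wrist 12609
-25 3151 y [-18.6  19. ] z [ 1.  19.1 22.5]
-15 1776 y [-18.8  19.3] z [20.1 20.9 21.7]
-5 1591 y [-18.4  18.7] z [18.8 19.6 20.5]
5 1436 y [-18.7  18.9] z [17.5 18.3 19.1]
15 1359 y [-18.8  19.4] z [16.1 16.9 17.8]
25 1224 y [-18.5  19.1] z [14.8 15.6 16.4]
35 1121 y [-18.5  19.1] z [13.5 14.2 15. ]
45 919 y [-18.3  19.1] z [12.2 13.  13.7]
55 32 y [-9.6  5.4] z [11.1 11.8 12.4]
x min/max [-27.19209393  49.21512768]
top 294
75 8 y [-20.3 -12.2] z [ 6.1  7.9 11.3]
85 20 y [-20.3  -4. ] z [ 4.3  7.1 10.4]
95 35 y [-20.2  18.3] z [2.6 6.4 9. ]
105 46 y [-19.1  18.4] z [2.1 5.3 8.5]
115 45 y [-20.1  18.6] z [-0.5  4.1  6.6]
125 45 y [-18.8  18.3] z [-0.1  2.6  5.4]
135 44 y [-19.8  18.7] z [-2.6  0.8  3.5]
145 41 y [-18.5  17.6] z [-3.5  0.3  2.8]
155 10 y [-17.   17.3] z [-3.8 -1.6  1.4]
x min/max [ 74.75761928 152.16422935]
head rect ((703.1897583007812, 89.94448852539062), (232.86651611328125, 614.9212646484375), 21.07162857055664)
face along fx 596.7013689729563 E rel T 211.85792892817807
side 320
-25 26 y [-18.5  16.3] z [ 7.2 17.3 28.8]
-15 23 y [-22.8  18.1] z [12.7 20.5 26.4]
-5 12 y [-9.7 20.1] z [15.  20.4 27.6]
35 11 y [-23.6  -6.6] z [-1.4 13.6 18.5]
45 23 y [-22.3  11.1] z [ 5.4 12.1 17.9]
55 23 y [-20.1  19.2] z [ 3.  10.3 17.1]
65 20 y [-22.6  20. ] z [ 3.9 10.2 17.9]
75 22 y [-21.6  15.6] z [-1.9  8.2 14.5]
85 22 y [-19.3  12.1] z [ 2.   8.5 12.9]
95 21 y [-23.6  20.7] z [ 2.6  5.  11.4]
105 18 y [-22.1  16.3] z [ 0.7  5.4 10.2]
115 26 y [-22.4  17.8] z [-0.6  3.8  9.7]
125 16 y [-23.9  18.9] z [-3.2  3.6  6.6]
135 23 y [-22.6  16.7] z [-5.6 -0.1  7.4]
145 20 y [-21.1  18.5] z [-6.2 -1.4  3.9]
155 10 y [-17.   13.6] z [-7.7 -2.4  1.1]
x min/max [-26.50479243 155.01190811]
head rect ((705.7184448242188, 84.80657958984375), (234.27769470214844, 618.8516235351562), 21.301259994506836)
face along fx 599.6715384217076 E rel T 214.8280983769294
```

Wrist view: the wedge sits squarely in the jaws with its tail edge at (280,215), and the tape is well aside at (130,275). In numbers, the tip is 153 mm ahead of the TCP, the underside about 4.3 mm below it, and the sash face about 213 mm ahead. Next I go over the sill and down.

Call:
step_arm --plan "-2 0 0 0 20;-3.5 0 0 0 20;-3.5 0 3 0 20;-3.5 0 5.5 0 20;-3.5 0 6.8 0 20;-3.5 0 7 0 20;-3.5 0 7 0 20;-3.5 0 7 0 20"

```text
time_s: 12.7
eef_pos: [445.9, 228.9, 41.2]
ee_rot: [0.001, 0.052, 0.999, 0.0]
force: [1.1, -0.0, -1.0]
grip_width: 0.447
```

Call:
step_arm --plan "0 0 0.1 0 20;0 0 0.2 0 20;0 0 0.3 0 20;0 0 0.3 0 20"

```text
time_s: 13.1
eef_pos: [445.3, 228.8, 37.2]
ee_rot: [0.0, 0.052, 0.999, 0.0]
force: [-2.4, -0.9, 3.2]
grip_width: 0.446
```

```bash
python3 -c "
from h import *
go(None)"
```

```text
t 13.1 pos [445.3 228.8  37.2] yawY 84.06 down [ 7.e-04  1.e-04 -1.e+00] F [-2.4 -0.9  3.2] g 0.446 j [ 0.24  0.51  1.78 -0.    0.85 -1.23]
```

Call:
step_arm --plan "-1 0 0 0 20;-2 0 0 0 20;-3 0 0 0 20;-4 0 0 0 20;-4.5 0 0 0 20;-4.5 0 0 0 20"

```text
time_s: 13.7
eef_pos: [491.5, 223.9, 37.4]
ee_rot: [0.001, 0.052, 0.999, 0.0]
force: [-1.3, -0.7, 6.1]
grip_width: 0.453
```

```bash
cat > k.py <<'E'
from h import *
import sys
go(None)
s=readout.sense(); a=np.radians(-6.); print('travel from ref',(s['eef_pos'][:2]-np.array([411.4,232.5]))@[np.cos(a),np.sin(a)])
def sashz(n,tag):
    # edge of bottom rail: profile in z at the face, averaged along the rail clear of the wedge
    p,d,W=grab(n,n+tag+'.png'); np.savez('/tmp/%s%s.npz'%(n,tag),p=p,d=d,W=W)
    return p,d,W
for n in sys.argv[2:]: sashz(n,sys.argv[1])
E
python3 k.py 6 wrist side top
```

```text
t 13.7 pos [491.5 223.9  37.4] yawY 84.03 down [ 2.e-03  3.e-04 -1.e+00] F [-1.3 -0.7  6.1] g 0.453 j [ 0.21  0.58  1.66 -0.    0.9  -1.26]
travel from ref 80.56053680048164
```

Call:
step_arm --plan "-0.3 0 0 0 20;-0.6 0 0 0 20;-0.6 0 0 0 20"

```text
time_s: 14.15
eef_pos: [496.1, 223.4, 37.4]
ee_rot: [-0.0, 0.052, 0.999, 0.0]
force: [-8.2, 1.3, 10.6]
grip_width: 0.45
```

Call:
step_arm --plan "-0.2 0 0 0 20;-0.4 0 0 0 20;-0.4 0 0 0 20"

```text
time_s: 14.45
eef_pos: [496.4, 223.4, 36.9]
ee_rot: [-0.005, 0.052, 0.999, -0.0]
force: [-24.8, 2.0, 20.5]
grip_width: 0.445
```

Call:
step_arm --plan "-0.2 0 0 0 20;-0.4 0 0 0 20;-0.4 0 0 0 20"

```text
time_s: 14.75
eef_pos: [499.8, 223.1, 36.9]
ee_rot: [-0.006, 0.052, 0.999, -0.001]
force: [-27.5, 2.1, 22.8]
grip_width: 0.449
```

Call:
step_arm --plan "-0.2 0 0 0 20;-0.4 0 0 0 20;-0.4 0 0 0 20"

```text
time_s: 15.05
eef_pos: [503.6, 222.8, 37.0]
ee_rot: [-0.006, 0.052, 0.999, -0.001]
force: [-28.8, 1.7, 24.4]
grip_width: 0.446
```

```bash
python3 k.py 7 side top
```

```text
t 15.05 pos [503.6 222.8  37. ] yawY 84.09 down [-1.140e-02 -4.000e-04 -9.999e-01] F [-28.8   1.7  24.4] g 0.446 j [ 0.2   0.6   1.62  0.    0.93 -1.27]
travel from ref 92.72784440403737
```

```bash
cat > sh.py <<'E'
from h import *
import sys
def ref(tag): return [np.load('/tmp/%s%s.npz'%(n,tag)) for n in ('side','top')]
A=ref('6'); B=ref(sys.argv[1])
# predicted pixel motion per mm lift at the sash
a=np.radians(-6.); fx=np.array([np.cos(a),np.sin(a),0]); fy=np.array([-fx[1],fx[0],0]); E=np.array([623.5,210.3,42])
for n,x,y in zip(('side','top'),A,B):
    I=info(n)
    for nm,lo,hi,z0,z1 in (('rail',-110,-30,-2,44),('railL',30,115,-2,44),('stileL',95,140,60,150),('control head',-150,150,258,258)):
        c=[proj(n,E+fy*u+[0,0,z],I) for u in (lo,hi) for z in (z0,z1)] if nm!='control head' else [proj(n,E+fy*u+fx*w+[0,0,259],I) for u in (lo,hi) for w in (0,70)]
        c=np.array(c); u0,v0=np.floor(c.min(0)).astype(int)-3; u1,v1=np.ceil(c.max(0)).astype(int)+3
        g=[cv2.cvtColor(k['p'],cv2.COLOR_RGB2GRAY)[v0:v1,u0:u1].astype(np.float32) for k in (x,y)]
        M=np.eye(2,3,dtype=np.float32)
        try: cc,M=cv2.findTransformECC(g[0],g[1],M,cv2.MOTION_TRANSLATION,(3,200,1e-6),None,3)
        except cv2.error: print(n,nm,'no fit'); continue
        p0=np.array(proj(n,E,I)); k=np.array(proj(n,E+[0,0,5],I))-p0; k/=5
        sh=M[:,2]; print(n,nm,(u0,v0,u1,v1),'cc',round(cc,3),'shift',sh.round(2),'px/mm',k.round(3),'lift',round(float(sh@k/(k@k)),2))
E
python3 sh.py 7
python3 - <<'E'
import cv2,numpy as np
a=cv2.imread('pics/side7.png')[150:290,220:360]; cv2.imwrite('pics/s7c.png',cv2.resize(a,(600,600),interpolation=cv2.INTER_CUBIC))
E
```

```text
side rail (np.int64(269), np.int64(171), np.int64(285), np.int64(199)) cc 0.998 shift [ 0.   -0.13] px/mm [-0.005 -0.168] lift 0.79
side railL (np.int64(252), np.int64(148), np.int64(269), np.int64(176)) cc 0.985 shift [0.07 0.12] px/mm [-0.005 -0.168] lift -0.72
side stileL (np.int64(248), np.int64(125), np.int64(261), np.int64(155)) cc 0.827 shift [ 2.24 -1.25] px/mm [-0.005 -0.168] lift 6.99
side control head (np.int64(246), np.int64(96), np.int64(308), np.int64(158)) cc 0.994 shift [ 0.05 -0.05] px/mm [-0.005 -0.168] lift 0.26
top rail (np.int64(226), np.int64(174), np.int64(260), np.int64(187)) cc 0.99 shift [-0.11 -0.04] px/mm [-0.043 -0.072] lift 1.05
top railL (np.int64(180), np.int64(169), np.int64(216), np.int64(183)) cc 0.982 shift [-0.09 -0.07] px/mm [-0.043 -0.072] lift 1.24
top stileL (np.int64(163), np.int64(159), np.int64(192), np.int64(176)) cc 0.968 shift [-0.08 -0.13] px/mm [-0.043 -0.072] lift 1.78
top control head (np.int64(148), np.int64(122), np.int64(272), np.int64(167)) cc 0.999 shift [0.03 0.03] px/mm [-0.043 -0.072] lift -0.44
```

View pics/s7c.png

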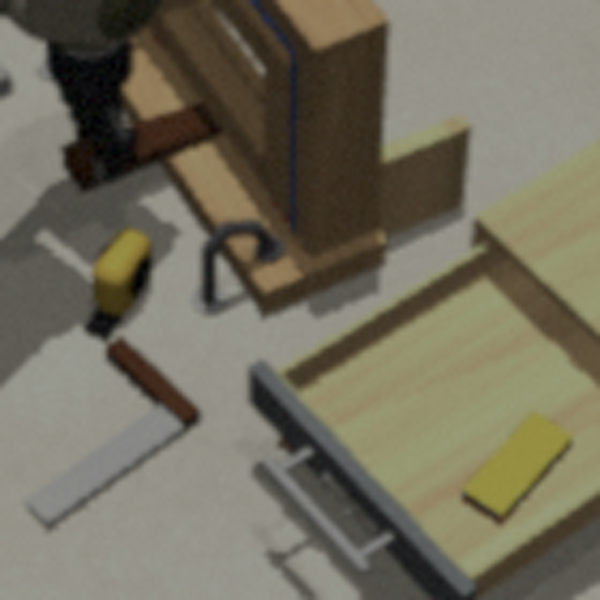

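Call:
step_arm --plan "0 0 -0.1 0 20;0 0 -0.1 0 20"

```text
time_s: 15.35
eef_pos: [504.0, 222.7, 37.6]
ee_rot: [-0.005, 0.052, 0.999, -0.0]
force: [-23.5, 2.9, 16.5]
grip_width: 0.452
```

Call:
step_arm --plan "-0.2 0 -0.1 0 20;-0.4 0 -0.1 0 20;-0.6 0 -0.1 0 20;-0.6 0 -0.1 0 20"

```text
time_s: 15.75
eef_pos: [510.2, 221.8, 38.1]
ee_rot: [-0.005, 0.052, 0.999, -0.001]
force: [-19.7, 2.1, 13.0]
grip_width: 0.45
```

```bash
python3 k.py 8 side top wrist; python3 sh.py 8
```

```text
t 15.75 pos [510.2 221.8  38.1] yawY 84.07 down [-1.050e-02 -5.000e-04 -9.999e-01] F [-19.7   2.1  13. ] g 0.45 j [ 0.2   0.61  1.6   0.    0.94 -1.27]
travel from ref 99.39856159463349
side rail (np.int64(269), np.int64(171), np.int64(285), np.int64(199)) cc 0.999 shift [ 0.02 -0.04] px/mm [-0.005 -0.168] lift 0.26
side railL (np.int64(252), np.int64(148), np.int64(269), np.int64(176)) cc 0.961 shift [0.18 0.27] px/mm [-0.005 -0.168] lift -1.64
side stileL (np.int64(248), np.int64(125), np.int64(261), np.int64(155)) cc 0.815 shift [ 4.41 -1.93] px/mm [-0.005 -0.168] lift 10.6
side control head (np.int64(246), np.int64(96), np.int64(308), np.int64(158)) cc 0.988 shift [ 0.12 -0.06] px/mm [-0.005 -0.168] lift 0.33
top rail (np.int64(226), np.int64(174), np.int64(260), np.int64(187)) cc 0.988 shift [ 0.03 -0.03] px/mm [-0.043 -0.072] lift 0.17
top railL (np.int64(180), np.int64(169), np.int64(216), np.int64(183)) cc 0.966 shift [-0.15 -0.13] px/mm [-0.043 -0.072] lift 2.19
top stileL (np.int64(163), np.int64(159), np.int64(192), np.int64(176)) cc 0.974 shift [-0.05 -0.11] px/mm [-0.043 -0.072] lift 1.44
top control head (np.int64(148), np.int64(122), np.int64(272), np.int64(167)) cc 0.999 shift [0.02 0.01] px/mm [-0.043 -0.072] lift -0.19
```

```bash
cat > lift.py <<'E'
from h import *
a=np.radians(-6.); F=np.array([[np.cos(a),np.sin(a),0],[-np.sin(a),np.cos(a),0],[0,0,1]]); E=np.array([623.5,210.3,0])
def railtop(W):
    U=(W-E)@F.T; m=(U[...,0]>8)&(U[...,0]<38)&(np.abs(U[...,1])<100)&(np.abs(U[...,2]-87)<9)
    q=U[m]; s=(U[...,0]>-45)&(U[...,0]<-8)&(np.abs(U[...,1])<145)&(np.abs(U[...,1])>50)&(np.abs(U[...,2]-34)<7)
    h=(np.abs(U[...,1])<170)&(U[...,0]>8)&(U[...,0]<60)&(np.abs(U[...,2]-302)<9)
    return len(q),q[:,2].mean() if len(q) else 0,s.sum(),U[s][:,2].mean(),U[h][:,2].mean()
if __name__=='__main__':
    for t in ('0','5','6','7','8'):
        for n in ('top','side'):
            try: print(t,n,np.round(railtop(np.load('/tmp/%s%s.npz'%(n,t))['W']),2))
            except Exception as e: print(t,n,e)
    for n in ('top','side'):
        r=np.array([railtop(grab(n)[2]) for _ in range(6)]); print('now',n,r.mean(0).round(2),r[:,1].std().round(2))
E
python3 lift.py
```

```text
0 top [361.    82.73 655.    32.86 300.99]
0 side [205.    85.99 250.    33.93 301.92]
5 top [360.    82.87 652.    33.   300.99]
5 side [207.    85.92 217.    34.33 301.97]
6 top [362.    82.82 644.    32.9  300.93]
6 side [212.    86.32 227.    34.11 301.9 ]
7 top [364.    83.83 531.    33.01 300.96]
7 side [213.    86.43 224.    33.52 301.9 ]
8 top [374.    84.24 468.    32.97 300.92]
8 side [211.    86.98 179.    33.87 302.  ]
now top [370.67  84.09 463.83  32.93 300.93] 0.18
now side [207.83  86.51 185.33  34.03 301.94] 0.21
```

```bash
cat > slope.py <<'E'
from h import *
from lift import F
def slope():
    T=readout.sense()['eef_pos']; p,d,W=grab('wrist'); U=(W-T)@F.T; p=p.astype(int)
    m=(p[...,0]-p[...,2]>10)&(np.abs(U[...,1])<16)&(U[...,0]>-22)&(U[...,0]<40)&(np.abs(U[...,2]-18)<9)
    q=U[m]; A=np.c_[q[:,0],np.ones(len(q))]; c=np.linalg.lstsq(A,q[:,2],rcond=None)[0]
    t=(p[...,0]-p[...,2]>10)&(np.abs(U[...,1])<16)&(U[...,0]<0)&(U[...,0]>-45)&(np.abs(U[...,2]-10)<18)
    return c[0],np.degrees(np.arctan(c[0]))+7.595,c[1]+T[2],np.percentile(U[t][:,0],1)
if __name__=='__main__':
    print('slope, pitch deg (+ nose up), top z at TCP, tail x', np.mean([slope() for _ in range(4)],0).round(3))
E
python3 slope.py; python3 - <<'E'
from h import *; from lift import F
z=np.load('/tmp/wrist5.npz'); T=np.array([411.4,232.5,111.7]); U=(z['W']-T)@F.T;p=z['p'].astype(int)
m=(p[...,0]-p[...,2]>10)&(np.abs(U[...,1])<16)&(U[...,0]>-22)&(U[...,0]<40)&(np.abs(U[...,2]-18)<9)
q=U[m];c=np.polyfit(q[:,0],q[:,2],1);print('in air',c,np.degrees(np.arctan(c[0]))+7.595)
E
```

```text
slope, pitch deg (+ nose up), top z at TCP, tail x [ -0.132   0.085  57.176 -27.258]
in air [-0.13394321 18.89903643] -0.03397375940260883
```

Call:
step_arm --plan "-0.2 0 0 0 20;-0.4 0 0 0 20;-0.6 0 0 0 20;-0.8 0 0 0 20;-0.8 0 0 0 20"

```text
time_s: 17.2
eef_pos: [518.1, 221.0, 38.2]
ee_rot: [-0.005, 0.052, 0.999, -0.001]
force: [-20.7, 2.0, 13.4]
grip_width: 0.45
```

```bash
python3 k.py 9 wrist; python3 lift.py | grep now; python3 slope.py
```

```text
t 17.2 pos [518.1 221.   38.2] yawY 84.07 down [-1.070e-02 -5.000e-04 -9.999e-01] F [-20.7   2.   13.4] g 0.45 j [ 0.19  0.62  1.58  0.    0.95 -1.27]
travel from ref 107.32085964535615
now top [372.5   85.15 384.67  33.1  300.97] 0.14
now side [206.67  86.8  178.33  33.94 302.06] 0.27
slope, pitch deg (+ nose up), top z at TCP, tail x [-1.3300e-01  4.2000e-02  5.7238e+01 -2.7259e+01]
```

Call:
step_arm --plan "-0.2 0 0 0 20;-0.4 0 0 0 20;-0.6 0 0 0 20;-0.6 0 0 0 20;-0.6 0 0 0 20"

```text
time_s: 18.55
eef_pos: [524.1, 220.5, 38.2]
ee_rot: [-0.005, 0.052, 0.999, -0.0]
force: [-20.3, 2.8, 12.6]
grip_width: 0.451
```

```bash
python3 k.py 10 wrist top side; python3 lift.py | grep now; python3 slope.py
python3 - <<'E'
from h import *
from lift import F,E
# drawer still out? wedge lateral vs frame centre; packers (red)
z=np.load('/tmp/top10.npz'); W=z['W']; p=z['p']
q=sel(W,[[400,-340,126],[480,-90,138]]); print('drawer front',line(q))
U=(W-E)@F.T; h=(np.abs(U[...,2]-302)<6)&(np.abs(U[...,1])<220)&(U[...,0]>-20)&(U[...,0]<100); k=U[h]; print('head y extent in frame coords',np.percentile(k[:,1],[.3,99.7]))
s=readout.sense(); print('TCP frame y',((s['eef_pos']-E)@F.T).round(1))
top=cv2.resize(cv2.imread('pics/top10.png')[120:270,140:400],(520,300),interpolation=cv2.INTER_CUBIC); cv2.imwrite('pics/c10.png',np.vstack([top,cv2.resize(cv2.imread('pics/side10.png')[140:220,230:370],(520,297),interpolation=cv2.INTER_CUBIC)]))
E
```

```text
t 18.55 pos [524.1 220.5  38.2] yawY 84.07 down [-1.060e-02 -4.000e-04 -9.999e-01] F [-20.3   2.8  12.6] g 0.451 j [ 0.19  0.63  1.56  0.    0.96 -1.28]
travel from ref 113.29234404128674
now top [368.    85.85 342.5   33.04 300.93] 0.04
now side [201.67  87.45 167.67  34.09 301.87] 0.23
slope, pitch deg (+ nose up), top z at TCP, tail x [-1.3300e-01  2.3000e-02  5.7258e+01 -2.7255e+01]
drawer front (array([ 461.9, -223.6], dtype=float32), -87.45)
head y extent in frame coords [-189.33262835  188.73538285]
TCP frame y [-100.    -0.3   38.2]
```

View pics/c10.png

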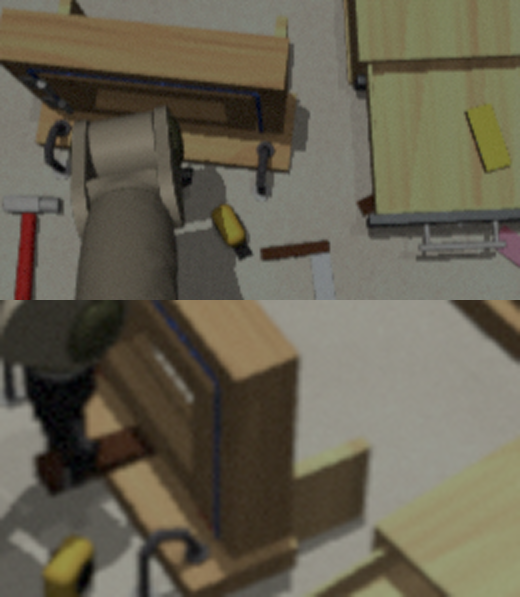

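The views show the wedge under the middle of the rail, the drawer still fully out and the bystanders where they were. Lift is 3.0 mm by depth and about 3.6 mm by travel, with the wedge flat and centred. Handing in.

```bash
python3 -c "
from h import *
print(workorder.finish_job()); go(None)"
```

```text
the job is handed in; nothing more can be done
None
the job is handed in; nothing more can be done
```

I pulled the top drawer out to its stop and took the dark wedge from its left half. I pushed it flat and thin end first under the middle of the sash's bottom rail. The job was handed in at about 19.5 s with the gripper still holding the wedge at 80 N.

Last checks, taken just before handing in:
- **Sash lift:** the top camera's depth showed 3.0 mm, and the wedge's travel since contact implied about 3.6 mm; both are within 2 to 5 mm. The side camera's depth showed only about 1.1 to 1.5 mm, but it had under-read at every step, so I did not rely on it. A separate image-shift check was too noisy to use.
- **Wedge:** it lay flat on the sill to about 0.02° and within about 0.3 mm of the rail's middle. It had not slipped in the grip.
- **Forces:** the steady push was about 20 N, with about 13 N of vertical force. The highest wrist force I read was about 38 N.
- **Rest of the scene:** the drawer was still at its stop. The tape, square and hammer showed unmoved in the last picture. I did not check the driver and the offcut again, but the arm never worked near them.

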